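# Load a connecting rod into its reaming jig

### The arm

A 6-joint arm with a two-finger parallel gripper is mounted at the origin on the work surface; the furniture and walls round the work are solid. World frame = base frame: x ahead of the robot, y to its left, z up, the work surface at z = 0. Lengths are in m, angles in rad, forces in N, time in s.
With the tool pointing down it reaches from about 0.425 to 0.95 m from the base axis. Payload 3.5 kg.
Tool frame: the origin (TCP) lies midway between the tips of the shut fingers; the grasp point (between the pads) lies 19 mm behind it; z points along the fingers, y is the direction in which the jaws open and shut (so a half turn about z gives the same grasp; the last joint's range is limited). The gripper opens to 85 mm and grips with 20 to 120 N. Pads are 22 mm wide; open, the fingers measure 114 mm over their backs; the gripper's body (76 mm by 85 mm) begins 54 mm behind the grasp point. The pads swing forward as they close: fully open they stand 13 mm farther back than shut.
Start: joints at [-1.498, 0.286, 1.577, -0, 1.279, -0.15], TCP at [0.149, -0.658, 0.211] pointing down, gripper open.
Joint ranges: [-2.77, 2.77], [-0.9, 2.22], [0.21, 2.48], [-1.53, 4.67], [0.24, 2.81], [-2.84, 2.84]. Speed limits (rad/s): [2.79, 2.79, 3.14, 3.14, 3.14, 3.14].

### API

Orientations are given as a unit quaternion [x, y, z, w].
In Python, from plant import ctrl gives the robot as it stands.
- The arm moves only by the tool apply_moves, never from a script. Its argument "moves" is a list that holds one entry, the list of rows, each a list of 7 numbers: the shift along the tool's x, y, z in m, then the turn, a rotation vector about the tool's x, y, z in degrees, then the gripper's target within -1 to 1 (shut at 1, half-way at 0, fully open at -1). In form: [[[tx, ty, tz, ax, ay, az, hand], ...]]. A call has 1 to 12 rows; each row shifts and turns the pose as measured when the row begins, along the tool's axes as they then stand; what a row does not reach is not made up. A row lasts 1/10 s, in which the tool goes at most 50 mm and 8.59 degrees, less where a joint would pass 70% of its speed; a pose out of reach is approached as far as the arm can. A call with a gripper value outside its range is refused whole. The fingers move at their own pace and stop on an object; "force" is the grip in N (left out, the last holds). Time passes only in rows, so rows that do not move let the fingers close. It gives the time, the measured TCP pose, the force and the opening at its end, in the units of the state.
- ctrl.get_state(): the state, without advancing time (a new reading comes with each control period).
- ctrl.read_camera(name): name is "scene" or "top" or "wrist"; returns the picture (384x512x3 uint8, red, green, blue); there is no depth.
- ctrl.get_calibration(name): a dict with "camera_matrix" (3x3 intrinsics, pixels), "cam_to_world" (4x4, takes a point from camera to world coordinates). Camera axes: x right, y up, looking along -z (the intrinsics and any distortion apply to the point x, -y, -z); pixel columns grow to the right and rows downward; lengths in m; the calibration is good to about 2 mm. A picture is of the moment at which its call begins: read the wrist's pose just before it. get_calibration takes no time and is no camera call; for the wrist camera it gives the pose at the moment of the call.
- ctrl.sign_off(): hands the job in, once; it reports no verdict.
The state is a dict: "time": time; "qpos": joint angles; "dq": joint speeds; "joint_efforts": joint torques, N m; "eef_pos": TCP position; "tcp_rot": TCP orientation; "contact_force": force on the tool from outside, world axes, zero at the start; "wrist_torque": the same for the moment, N m; "opening": opening from 0.0 (shut) to 1.0 (fully open).
Only numpy, scipy, OpenCV 4.12 (cv2) and the standard library are available. Lean on these libraries where they do the work, as an engineer would, in place of code of your own. Each camera call takes 0.05 s, during which the arm holds its last target. There are 200 camera calls.

### The job

The steel jig on the bench is for reaming the small eye of a connecting rod through the brass bushing in its low bridge. Push the rod that lies on the jig's plate gently with the fingertips, keeping it flat on the plate (no lifting or squeezing) and small eye first, under the bridge until the small eye sits home in the vee beneath the bushing. Then push the swing latch round by its knob until it is fully shut behind the big eye and take the hand away, leaving the drill chuck, the gear and the vee block beside the jig where they are.

Things in the scene. Friction and masses are not known exactly. Their poses are not given: they have to be found in the camera images.
- jig: Steel reaming jig fixed on the bench. Origin on the bench top; x along the channel in the loading direction, y to the left of that, z up. Base plate 290 x 124 mm (jig x -180 to 110, y -62 to 62), its top 10 mm above the bench.
- bridge_mouth (a point): Middle of the mouth under the bridge, on the plate's top, at jig x 39. Bridge: jig x 39 to 107, y -48 to 48, underside 31 mm, top 41 mm above the bench (bushing rim 46); the rod on the plate reaches 28 mm: 3 mm headroom. Below it a 60 degree vee closes towards +x: its straight walls run from y -50 and 50 at x 14 (25 mm above the bench before the bridge) to y 0 at x 100.
- cheeks (a point): Between the two cheeks that guide the big eye, on the plate's top, at jig x -40, y 0. Inner faces at jig y -28 and 28 (4 mm wider in all than the eye) from x -58 to -22, flared to y -32 and 32 at x -68; tops 24 mm above the bench. The latch's 8 mm stop pin stands at x -69, y 44, top 26 mm above the bench.
- bush_axis (a point): On the axis of the brass bushing, 19 mm above the bench (half-way up the rod), at jig x 70, y 0. The rod's small eye is home when its centre is here; then the big eye's centre is at jig x -45, y 0.
- rod: Light-metal connecting rod, 156 x 52 x 18 mm, 0.10 to 0.20 kg, lying flat on the jig's plate short of the bridge, within 12 degrees of the channel's direction. Origin at its underside near mid-length; its -y axis points to the small eye, +y to the big eye, z up.
- rod_small (a point): Centre of the rod's small eye (30 mm outside diameter), half-way up. The rod's tip is 15 mm beyond it.
- rod_big (a point): Centre of the rod's big eye (52 mm outside diameter), half-way up, 115 mm from the small eye's centre. The rod's rear end is 26 mm behind it: the place to push. It stays outside the bridge.
- latch (a joint): Swing latch of the jig: rad, 0 = fully shut (bar across the channel behind the big eye, against its stop pin; joint stop), grows as it swings open, rearwards and away (anticlockwise from above), to 2.5; starts 1.95 to 2.25. Stays where left; about 1.5 N at the knob moves it. Bar 12 mm wide, 15 to 27 mm above the bench; shut, it clears a rod that is home by 2 mm.
- latch_pivot (a point): On the latch's vertical pivot, mid-height of the bar, 21 mm above the bench, at jig x -79, y -48.
- latch_post (a point): On the latch's upright handle, a 10 mm thick post with a 20 mm black ball knob, 85 mm from the pivot; this point is half-way up the post, 41 mm above the bench. Post spans 27 to 50 mm, knob top at 69 mm above the bench. With the latch at angle q it lies from the pivot in jig direction (-sin q, cos q).
- chuck: Bystander: steel drill chuck, 46 mm diameter, 68 mm high, standing beside the jig; origin at centre of underside. Leave it.
- gear: Bystander: steel spur gear, 66 mm diameter, 26 mm high, lying beside the jig; origin at centre of underside. Leave it.
- vee_block: Bystander: plain steel vee block, 60 x 50 x 40 mm, standing beside the jig; origin at centre of underside. Leave it.

How it is judged:
On the way:
1. the rod is pushed under the bridge, its small eye within 8 mm of the bushing's axis, while the latch is still open (horizontal distance between rod_small and bush_axis below 0.008 m and value of joint latch above 0.3 rad), for 0.1 s.
At the end, for the whole second after the job is handed in: The rod lies flat (within 3 degrees) and still on the jig's plate, its small eye's centre within 4 mm of the bushing's axis seen from above; the latch is shut (below 0.08 rad); chuck, gear and vee block are within 15 mm of their first places (horizontal distance between rod_small and bush_axis below 0.004 m and value of joint latch below 0.08 rad and angle between rod_small's own z axis and vertical below 0.05 rad and linear speed of rod below 0.01 m/s and z of rod_small in the frame of jig below 0.022 m and distance of each of chuck, gear, vee_block from where it was at the start of the episode below 0.015 m); the robot touches nothing.
It fails at once if the rod is lifted or carried (either eye 8 mm off the plate) or tipped by more than 7 degrees (z of any of rod_big, rod_small in the frame of jig above 0.027 m or angle between rod_small's own z axis and vertical above 0.12 rad).
It fails at once if the rod is squeezed or rammed with more than 50 N (contact force between the fingers and rod above 50 N).
It fails at once if chuck, gear or vee block is moved by more than 15 mm, lifted or toppled (distance of any of chuck, gear, vee_block from where it was at the start of the episode above 0.015 m or angle between chuck's own z axis and vertical above 0.3 rad).
It also fails if it takes over 58 s, if anything falls off the work surface, if the arm or the gripper's body presses on something with over 40 N, if the wrist force passes 120 N, or if a joint passes its speed limit or range.

## Working session

There is one attempt and no reset: what is moved stays moved. The work goes in short steps, Python scripts to look and compute and a tool call to move; the robot and the scene stay as the last step left them, time stands still between calls to the robot, and variables do not carry over. Pictures are saved under pics/ and viewed, about 8 in all and at most 12, crops included, and the job is handed in when it is done.

Besides the shell and the picture viewer there is one more tool, called in YAML: its name, and indented under it one key for each argument. apply_moves: Moves the arm, as the interface text tells. Its arguments: {"type":"object","properties":{"moves":{"type":"array","items":{"type":"array","items":{"type":"array","items":{"type":"number"}}}},"force":{"type":"number"}},"required":["moves"]}

```bash
mkdir -p pics; ls
cat > h.py <<'E'
import numpy as np, cv2
from plant import ctrl
from scipy.spatial.transform import Rotation as R
def snap(n,f):
    c=ctrl.get_calibration(n); im=ctrl.read_camera(n); cv2.imwrite('pics/'+f,cv2.cvtColor(im,cv2.COLOR_RGB2BGR)); return im,c
def ray(c,u,v,z):
    K=np.array(c['camera_matrix']);T=np.array(c['cam_to_world'])
    d=np.linalg.solve(K,[u,v,1]); d=T[:3,:3]@[d[0],-d[1],-d[2]]; o=T[:3,3]
    return o+d*(z-o[2])/d[2]
def proj(c,p):
    K=np.array(c['camera_matrix']);T=np.array(c['cam_to_world'])
    q=T[:3,:3].T@(np.array(p)-T[:3,3]); q=K@[q[0],-q[1],-q[2]]; return q[:2]/q[2]
E
python3 - <<'E'
from h import *
a,c=snap('scene','s0.png');b,d=snap('top','t0.png')
cv2.imwrite('pics/t0b.png',cv2.resize(cv2.imread('pics/t0.png'),(800,600),interpolation=cv2.INTER_CUBIC))
print(c,d,ctrl.get_state())
E
```

```text
pics
{'camera_matrix': array([[348.02447771,   0.        , 247.33950019],
       [  0.        , 348.02447771, 192.36407225],
       [  0.        ,   0.        ,   1.        ]]), 'cam_to_world': array([[-0.74946221,  0.41632639, -0.51476086,  0.04497863],
       [-0.6619784 , -0.48245163,  0.57360702,  0.53661291],
       [-0.00953947,  0.77065735,  0.63717834,  0.59868075],
       [ 0.        ,  0.        ,  0.        ,  1.        ]])} {'camera_matrix': array([[408.09895991,   0.        , 259.8610681 ],
       [  0.        , 408.09895991, 186.54274412],
       [  0.        ,   0.        ,   1.        ]]), 'cam_to_world': array([[-0.02044309,  0.9846985 , -0.17306341,  0.33021639],
       [-0.9990823 , -0.02663674, -0.03354161,  0.02593267],
       [-0.03763822,  0.17221889,  0.98433938,  0.89051688],
       [ 0.        ,  0.        ,  0.        ,  1.        ]])} {'time': 0.1, 'qpos': array([-1.49794201e+00,  2.87095417e-01,  1.57804221e+00,  4.42223653e-08,
        1.27859372e+00, -1.50022741e-01]), 'dq': array([ 0.0012879 , -0.00253531, -0.00242898,  0.00053038, -0.00021971,
        0.00020401]), 'joint_efforts': array([ 6.72973947e-04, -4.07298660e+01, -2.93699187e+01, -1.34325755e-04,
        3.37742633e-03, -9.40192564e-06]), 'eef_pos': array([ 0.1491664 , -0.65765596,  0.20976703]), 'tcp_rot': array([ 9.93796583e-01,  1.11207950e-01,  4.12708889e-05, -1.06855186e-03]), 'contact_force': array([-0.64176441, -0.93257184,  0.21780375]), 'wrist_torque': array([ 0.03368681, -0.00102545, -0.01473789]), 'opening': 0.9984982252421134}
```

View pics/t0b.png

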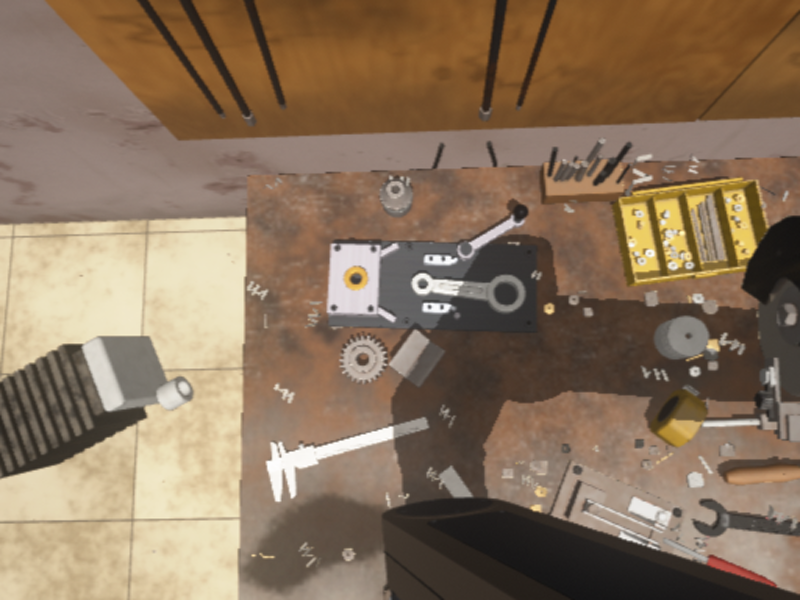

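View pics/s0.png

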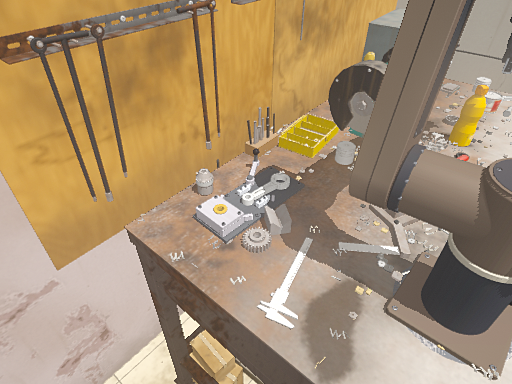

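The top view shows the bridge on the left with its bushing at about (356,278) in the 800-px picture. The loading direction is image left. The rod has its small eye at (424,284) and its big eye at (506,293), and the latch pivot is at (465,248) with the knob at (519,211). The gear (363,358) and vee block (417,357) are on the near side, and the chuck (396,194) on the far side.

Run:
```python
from h import *
c=ctrl.get_calibration('top')
P=dict(bush=(356,278,.046),small=(424,284,.028),big=(506,293,.028),pivot=(465,248,.027),knob=(519,211,.06),c1=(331,326,.01),c2=(537,331,.01),c3=(537,243,.01),bscr1=(338,248,.041),bscr2=(340,311,.041),gear=(363,358,.026),vee=(417,357,.04),chuck=(396,190,.06))
for k,(u,v,z) in P.items(): print(k,ray(c,u/1.5625,v/1.5625,z).round(4))
```

```text
bush [0.4991 0.1221 0.046 ]
small [0.4916 0.0304 0.028 ]
big [ 0.4761 -0.0812  0.028 ]
pivot [ 0.541  -0.0277  0.027 ]
knob [ 0.5819 -0.0999  0.06  ]
c1 [0.4389 0.1617 0.01  ]
c2 [ 0.4249 -0.1234  0.01  ]
c3 [ 0.5494 -0.1303  0.01  ]
bscr1 [0.5428 0.1472 0.041 ]
bscr2 [0.4552 0.1447 0.041 ]
gear [0.3922 0.1156 0.026 ]
vee [0.3909 0.0421 0.04  ]
chuck [0.6169 0.065  0.06  ]
```

apply_moves:
  moves:
    - [[0.05,-0.005,-0.008,0,0,-4.4,-1],[0.05,-0.01,-0.008,0,0,-4.4,-1],[0.05,-0.01,-0.008,0,0,-4.4,-1],[0.05,-0.01,-0.008,0,0,-4.8,-1],[0.05,-0.01,-0.008,0,0,-4.8,-1],[0.05,-0.01,-0.008,0,0,-4.8,-1],[0.05,-0.01,-0.008,0,0,-5,-1],[0.05,-0.01,-0.008,0,0,-5,-1],[0.05,-0.01,-0.008,0,0,-5,-1],[0.05,-0.01,-0.008,0,0,-5,-1],[0.05,-0.01,-0.008,0,0,-5,-1],[0,0,0,0,0,0,-1]]

```text
time: 1.3
eef_pos: [0.5047, -0.2688, 0.2896]
tcp_rot: [0.833, 0.554, 0.003, -0.008]
contact_force: [-0.8, -0.4, 0.5]
opening: 0.998
```

apply_moves:
  moves:
    - [[0.042,-0.018,-0.005,0,0,-5,-1],[0.042,-0.018,-0.005,0,0,-5,-1],[0.042,-0.018,-0.005,0,0,-5,-1],[0.042,-0.018,-0.005,0,0,-5,-1],[0,0,0,0,0,0,-1]]

```text
time: 1.8
eef_pos: [0.477, -0.0852, 0.3097]
tcp_rot: [0.72, 0.694, 0.003, -0.01]
contact_force: [0.1, -0.4, 0.3]
opening: 1.001
```

Run:
```python
from h import *
a,c=snap('wrist','w1.png');a,d=snap('top','t1.png')
im=cv2.resize(cv2.imread('pics/w1.png'),(800,600),interpolation=cv2.INTER_CUBIC);cv2.imwrite('pics/w1b.png',im)
s=ctrl.get_state();print(s['eef_pos'],s['tcp_rot'],c)
import pickle;pickle.dump(c,open('w1.pkl','wb'))
```

```text
[ 0.47759786 -0.08830109  0.30868068] [ 0.72185487  0.69197573  0.00212305 -0.00951984] {'camera_matrix': array([[281.86977081,   0.        , 253.10862255],
       [  0.        , 281.86977081, 192.93078543],
       [  0.        ,   0.        ,   1.        ]]), 'cam_to_world': array([[ 0.99925727,  0.03329332,  0.01940266,  0.4816114 ],
       [-0.03740055,  0.95918945,  0.28027986, -0.01182063],
       [-0.00927938, -0.28079736,  0.95972222,  0.47452919],
       [ 0.        ,  0.        ,  0.        ,  1.        ]])}
```

View pics/w1b.png

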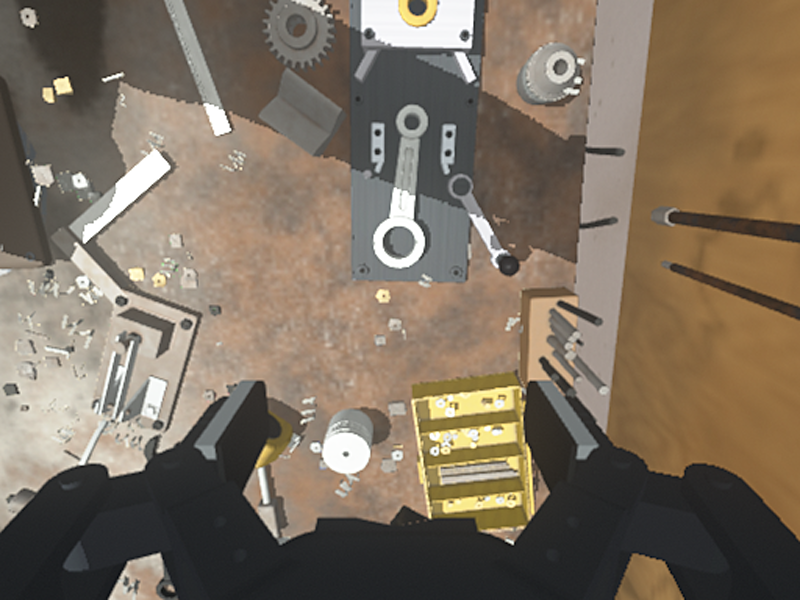

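The wrist view shows the plate's rear corners at (352,280) and (467,281), the bushing at (418,8), the small eye at (411,122), and the big eye at (399,242). The latch pivot is at (460,186) and the knob at (507,263). The cheek screws are near (377,142) and (448,144).

```bash
cat >> h.py <<'E'
import pickle
def jig(bush,ang):
    a=np.radians(ang);X=np.array([np.cos(a),np.sin(a)]);Y=np.array([-X[1],X[0]]);o=np.array(bush)-.07*X
    return (lambda x,y:o+x*X+y*Y),(lambda p:np.array([(np.array(p[:2])-o)@X,(np.array(p[:2])-o)@Y]))
E
python3 - <<'E'
from h import *
c=pickle.load(open('w1.pkl','rb'));t=ctrl.get_calibration('top')
P=dict(bush=(418,8,.046),small=(411,122,.028),big=(399,242,.028),pivot=(460,186,.027),knob=(507,263,.059),c1=(352,280,.01),c2=(467,281,.01),ch1=(377,142,.024),ch2=(448,144,.024))
W={k:ray(c,u*.64,v*.64,z)[:2] for k,(u,v,z) in P.items()}
for k in W:print(k,W[k].round(4))
m=(W['c1']+W['c2'])/2; d=W['bush']-m; ang=np.degrees(np.arctan2(d[1],d[0]));print('ang',ang,np.hypot(*d))
for a in (ang,87.2):
  g,ji=jig(W['bush'],a)
  for k in W:print(k,(ji(W[k])*1000).round(1))
r=W['small']-W['big'];print(np.hypot(*r),np.degrees(np.arctan2(r[1],r[0])))
# brass mask in both views
for f,cc in(('w1.png',c),('t1.png',t)):
  im=cv2.imread('pics/'+f);h=cv2.cvtColor(im,cv2.COLOR_BGR2HSV);k=cv2.inRange(h,(18,130,120),(30,255,255))
  n,l,s,ce=cv2.connectedComponentsWithStats(k)
  for i in range(1,n):
    if s[i,4]>40:
      p=ray(cc,*(ce[i]),.046);
      if abs(p[0]-.5)<.05 and abs(p[1]-.12)<.05: print(f,s[i],ce[i],p)
E
```

```text
bush [0.5017 0.1215]
small [0.4938 0.0336]
big [ 0.4785 -0.0794]
pivot [ 0.5403 -0.0267]
knob [ 0.5812 -0.0986]
c1 [ 0.426  -0.1216]
c2 [ 0.5505 -0.1271]
ch1 [0.4607 0.0173]
ch2 [0.529  0.0129]
ang 86.85616258012668 0.24623020544565968
bush [70.  0.]
small [-18.2   3.1]
big [-131.9   12.2]
pivot [-75.8 -46.6]
knob [-145.4  -91.4]
c1 [-176.9   62.3]
c2 [-175.6  -62.3]
ch1 [-36.3  35.3]
ch2 [-37.  -33.2]
bush [70.  0.]
small [-18.2   3.6]
big [-131.8   13.4]
pivot [-76.1 -45.8]
knob [-145.9  -90.2]
c1 [-176.5   63.8]
c2 [-175.9  -60.8]
ch1 [-36.1  35.9]
ch2 [-37.2 -32.6]
0.11405073486881204 82.28733486726888
t1.png [221 171  14  14 115] [227.3826087  177.39130435] [0.50022167 0.1230915  0.046     ]
```

```bash
cat >> h.py <<'E'
BUSH=(.5012,.1243);ANG=87.0
J,JI=jig(BUSH,ANG)
def goto(jx,jy,z,ang=ANG):
    s=ctrl.get_state();r=R.from_quat(s['tcp_rot']);p=s['eef_pos']
    d=r.inv().apply(np.r_[J(jx,jy),z]-p)
    a=np.radians(ang);T=R.from_matrix(np.array([[np.cos(a),np.sin(a),0],[np.sin(a),-np.cos(a),0],[0,0,-1]]).T)
    rv=(r.inv()*T).as_rotvec(degrees=True)
    print('tcp jig',(JI(p)*1000).round(1),'z',p[2].round(4),'shift',d.round(4),'turn',rv.round(2),'F',s['contact_force'].round(1),'open',round(s['opening'],3),'t',s['time'])
E
python3 -c "
from h import *
goto(-.195,.014,.12)"
```

```text
tcp jig [-143.5   12.4] z 0.3087 shift [-0.0545 -0.      0.1878] turn [-0.62 -0.93  0.58] F [ 0.1 -0.6 -0.9] open 1.0 t 1.9
```

apply_moves:
  moves:
    - [[-0.014,0,0.04,-0.6,-0.9,0.6,0.53],[-0.014,0,0.04,0,0,0,0.53],[-0.014,0,0.04,0,0,0,0.53],[-0.014,0,0.04,0,0,0,0.53],[0,0,0.02,0,0,0,0.53],[0,0,0,0,0,0,0.53],[0,0,0,0,0,0,0.53]]
  force: 20

```text
time: 2.6
eef_pos: [0.4747, -0.1571, 0.121]
tcp_rot: [0.732, 0.682, -0.001, 0.001]
contact_force: [-0.1, 0.0, 0.2]
opening: 0.236
```

```bash
python3 -c "
from h import *
goto(-.195,.013,.015)
a,c=snap('wrist','w2.png');a,d=snap('top','t2.png');pickle.dump(c,open('w2.pkl','wb'))
cv2.imwrite('pics/w2b.png',cv2.resize(cv2.imread('pics/w2.png'),(800,600),interpolation=cv2.INTER_CUBIC))"
```

```text
tcp jig [-212.4   11.7] z 0.121 shift [ 0.0177 -0.0016  0.1059] turn [-0.01  0.16 -1.07] F [-0.1  0.   0.2] open 0.236 t 2.6
```

View pics/w2b.png

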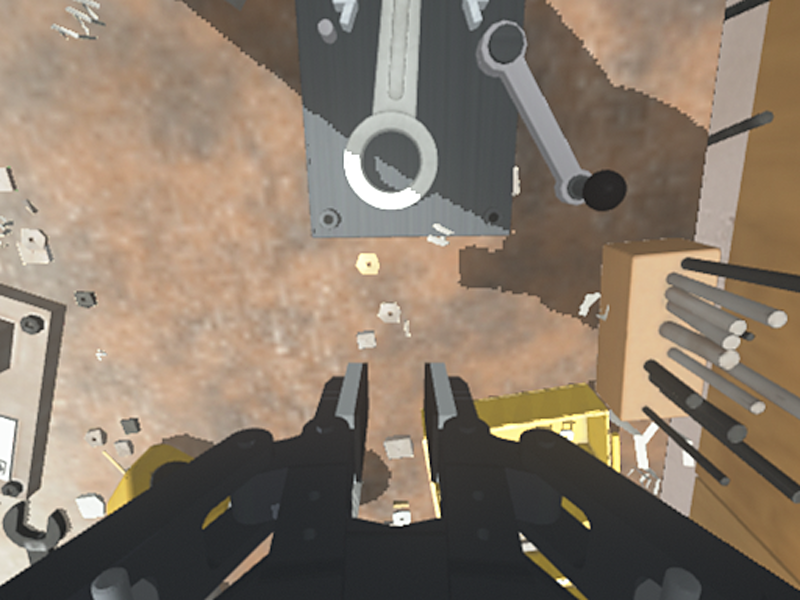

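The closer view shows the big eye at (391,161), the plate's rear corners at (313,237) and (510,231), the pivot at (503,44) and the stop-pin top at about (326,27). The fingers are clear behind the plate.

```bash
python3 -c "
from h import *
c=pickle.load(open('w2.pkl','rb'))
for k,(u,v,z) in dict(big=(391,161,.028),c1=(313,237,.01),c2=(510,231,.01),piv=(503,44,.03),pin=(326,24,.026),knob=(605,190,.059)).items():
  p=ray(c,u*.64,v*.64,z);print(k,p.round(4),(JI(p)*1000).round(1))
goto(-.192,.012,.015)"
```

```text
big [ 0.4781 -0.0794  0.028 ] [-134.6   12.4]
c1 [ 0.4261 -0.121   0.01  ] [-178.9   62.2]
c2 [ 0.5487 -0.1259  0.01  ] [-177.4  -60.5]
piv [ 0.5395 -0.0266  0.03  ] [-78.7 -46.1]
pin [ 0.4498 -0.0102  0.026 ] [-67.1  44.3]
knob [ 0.5835 -0.1008  0.059 ] [-150.5  -93.9]
tcp jig [-212.1   11.1] z 0.1221 shift [ 0.0204 -0.0014  0.107 ] turn [ 0.11  0.21 -1.  ] F [ 0.1 -0.4  0.9] open 0.238 t 2.7
```

apply_moves:
  moves:
    - [[0.008,-0.001,0.035,0,0,-1,0.53],[0.008,0,0.035,0,0,0,0.53],[0.004,0,0.025,0,0,0,0.53],[0,0,0.01,0,0,0,0.53],[0,0,0,0,0,0,0.53]]

```text
time: 3.2
eef_pos: [0.4858, -0.142, 0.0254]
tcp_rot: [0.725, 0.689, 0.003, 0.013]
contact_force: [0.1, -0.4, 0.4]
opening: 0.237
```

```bash
sed -i 's/^BUSH=.*/BUSH=(.5004,.1256);ANG=87.0/' h.py; python3 -c "
from h import *
goto(-.172,.0115,.015)"
```

```text
tcp jig [-198.     0.6] z 0.0254 shift [ 0.0261 -0.0111  0.0097] turn [1.33 0.82 0.05] F [ 0.1 -0.4  0.4] open 0.237 t 3.2
```

apply_moves:
  moves:
    - [[0.003,-0.006,0,1.3,0.8,0,0.53],[0.003,-0.005,0,0,0,0,0.53],[0,0,0.005,0,0,0,0.53],[0,0,0.005,0,0,0,0.53],[0,0,0,0,0,0,0.53]]

```text
time: 3.7
eef_pos: [0.4789, -0.1376, 0.021]
tcp_rot: [0.725, 0.689, 0.002, 0.005]
contact_force: [-0.7, 0.2, -0.6]
opening: 0.234
```

```bash
python3 -c "
from h import *
goto(-.172,.0115,.015)"
```

```text
tcp jig [-194.     7.7] z 0.021 shift [ 0.022  -0.0038  0.0059] turn [0.54 0.24 0.04] F [-0.7  0.2 -0.6] open 0.234 t 3.7
```

apply_moves:
  moves:
    - [[0.001,-0.004,0.004,0.5,0.2,0,0.53],[0.001,-0.002,0.003,0,0,0,0.53],[0.005,0,0.001,0,0,0,0.53],[0.005,0,0,0,0,0,0.53],[0,0,0,0,0,0,0.53]]

```text
time: 4.2
eef_pos: [0.4728, -0.1244, 0.012]
tcp_rot: [0.725, 0.688, -0.0, -0.0]
contact_force: [0.2, -0.1, -0.2]
opening: 0.236
```

```bash
python3 -c "
from h import *
goto(-.172,.0115,.015)"
```

```text
tcp jig [-181.1   14.5] z 0.012 shift [ 0.0091  0.003  -0.003 ] turn [-0.04  0.    0.01] F [ 0.2 -0.1 -0.2] open 0.236 t 4.2
```

apply_moves:
  moves:
    - [[0.002,0.003,-0.003,0,0,0,0.53],[0.002,0,0,0,0,0,0.53],[0.003,0,0,0,0,0,0.53],[0.003,0,0,0,0,0,0.53],[0.003,0,0,0,0,0,0.53],[0,0,0,0,0,0,0.53]]

```text
time: 4.8
eef_pos: [0.4774, -0.1102, 0.0158]
tcp_rot: [0.725, 0.689, -0.0, 0.0]
contact_force: [0.3, 0.1, -0.2]
opening: 0.236
```

```bash
python3 -c "
from h import *
goto(-.125,.002,.015)
a,c=snap('wrist','w3.png');pickle.dump(c,open('w3.pkl','wb'))
cv2.imwrite('pics/w3b.png',cv2.resize(cv2.imread('pics/w3.png'),(800,600),interpolation=cv2.INTER_CUBIC))"
```

```text
tcp jig [-166.7   10.6] z 0.0158 shift [0.0417 0.0086 0.0007] turn [0.03 0.03 0.05] F [ 0.3  0.1 -0.2] open 0.236 t 4.8
```

View pics/w3b.png

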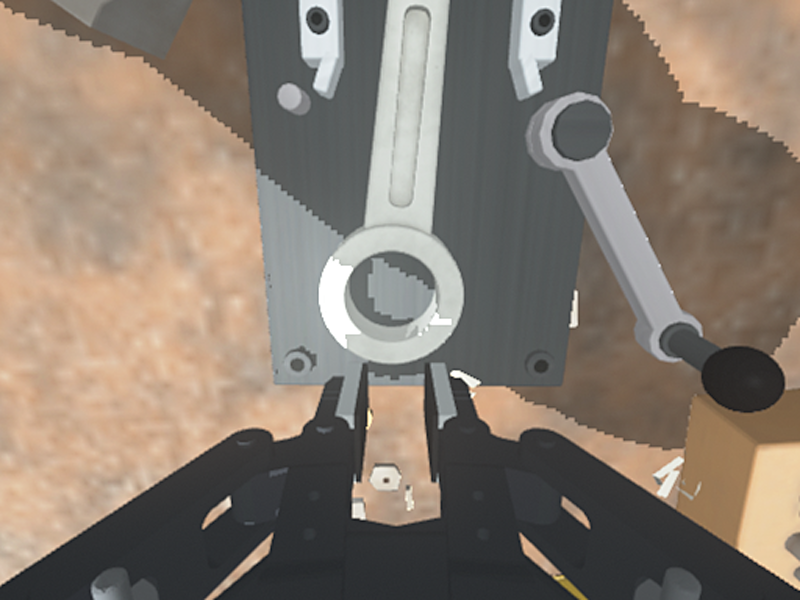

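The big eye at (391,295) sits centred just ahead of the two fingertips (front edges near row 365). Next I push forward while drifting to the channel centre line.

apply_moves:
  moves:
    - [[0.004,0.001,0,0,0,0,0.53],[0.004,0.001,0,0,0,0,0.53],[0.004,0.001,0,0,0,0,0.53],[0.004,0.001,0,0,0,0,0.53],[0.004,0.001,0,0,0,0,0.53],[0.004,0.001,0,0,0,0,0.53],[0.004,0.001,0,0,0,0,0.53],[0.002,0,0,0,0,0,0.53]]

```text
time: 5.65
eef_pos: [0.4867, -0.0783, 0.0157]
tcp_rot: [0.725, 0.689, -0.0, 0.0]
contact_force: [0.2, 0.2, 0.1]
opening: 0.232
```

```bash
python3 -c "
from h import *
goto(-.125,.002,.015)
a,c=snap('wrist','w4.png');pickle.dump(c,open('w4.pkl','wb'))
cv2.imwrite('pics/w4b.png',cv2.resize(cv2.imread('pics/w4.png'),(800,600),interpolation=cv2.INTER_CUBIC))"
```

```text
tcp jig [-134.3    3. ] z 0.0157 shift [0.0093 0.001  0.0007] turn [0.02 0.03 0.03] F [0.2 0.2 0.1] open 0.232 t 5.65
```

View pics/w4b.png

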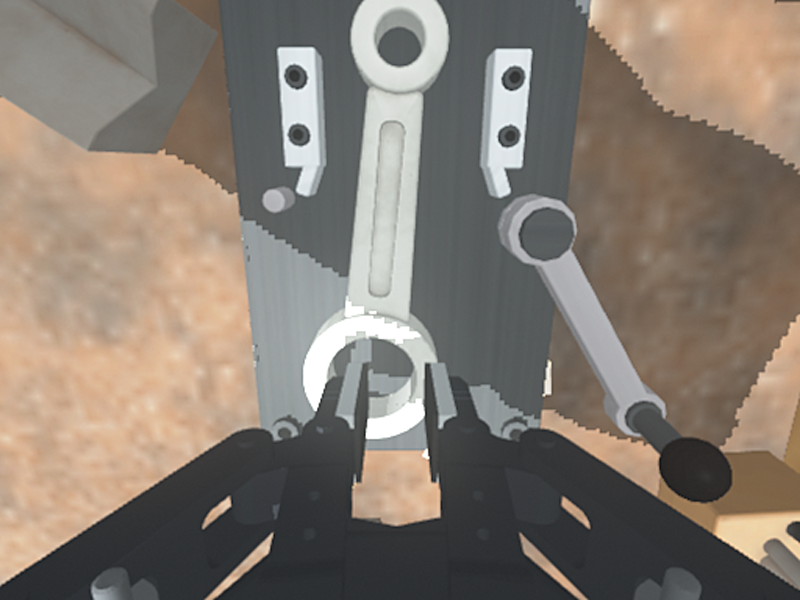

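```bash
python3 -c "
from h import *
for f,b in(('w3.pkl',(391,295)),('w4.pkl',(370,377))):
  c=pickle.load(open(f,'rb'))
  for z in(.028,.034):p=ray(c,b[0]*.64,b[1]*.64,z);print('big',(JI(p)*1000).round(1))
p=ctrl.get_state()['eef_pos']
for z in(0,.015,.03):print(proj(c,p+[0,0,z])/.64, proj(c,[*J(JI(p)[0]+.011,JI(p)[1]),p[2]+z])/.64)
p=ray(c,400*.64,45*.64,.028);print('small',(JI(p)*1000).round(1))
print(ctrl.get_state()['qpos'])
"
```

```text
big [-135.1   11.9]
big [-133.3   11.8]
big [-135.2   12.3]
big [-132.1   11.9]
[394.28537278 360.72313992] [394.27889267 335.4942859 ]
[394.21786437 377.8513323 ] [394.20943596 350.73099221]
[394.13748834 398.24428937] [394.12644477 368.93675317]
small [-23.3   1.3]
[-3.65238462e-01  1.48786569e-01  2.14241290e+00 -2.85159847e-04
  8.49976715e-01 -3.13393282e-01]
```

The eye is still at jig (-135,12) and the fingertips appear above it, so the rod hasn't moved. The real tips stand higher than the reported TCP at this opening. I'll back off behind the plate, shut the fingers and check the true tip height.

apply_moves:
  moves:
    - [[0,0,-0.01,0,0,0,0.53],[-0.01,0,-0.005,0,0,0,0.53],[-0.015,-0.002,0,0,0,0,0.53],[-0.015,-0.002,0,0,0,0,0.53],[-0.01,-0.002,0,0,0,0,1],[0,-0.002,0,0,0,0,1],[0,0,0,0,0,0,1],[0,0,0,0,0,0,1]]

```text
time: 6.5
eef_pos: [0.4768, -0.1326, 0.035]
tcp_rot: [0.725, 0.688, 0.0, 0.003]
contact_force: [-0.5, -0.2, -0.1]
opening: -0.001
```

```bash
python3 -c "
from h import *
goto(-.192,.012,.015)
a,c=snap('wrist','w5.png');pickle.dump(c,open('w5.pkl','wb'));a,t=snap('top','t5.png');b,s=snap('scene','s5.png')
p=ctrl.get_state()['eef_pos']
for z in(0,.015,.03):print(proj(c,p+[0,0,z]),proj(t,p+[0,0,z]),proj(s,p+[0,0,z]))
w=cv2.resize(cv2.imread('pics/w5.png'),(400,300));u,v=proj(s,p).astype(int);q=cv2.resize(cv2.imread('pics/s5.png')[v-50:v+50,u-67:u+66],(400,300),interpolation=cv2.INTER_CUBIC);print('scene crop origin',u-67,v-50)
cv2.imwrite('pics/m5.png',np.hstack([w,q]))"
```

```text
tcp jig [-189.1   10.1] z 0.035 shift [-0.0028 -0.002   0.02  ] turn [0.25 0.16 0.01] F [-0.5 -0.2 -0.1] open -0.001 t 6.5
[252.47405099 230.49658395] [348.48654176 185.99842987] [292.25401032 167.86250209]
[252.54348563 241.47559995] [349.75864251 184.74507655] [292.65110763 163.40755056]
[252.6261359  254.54427574] [351.07585171 183.44727957] [293.05622827 158.86258708]
scene crop origin 225 117
```

View pics/m5.png

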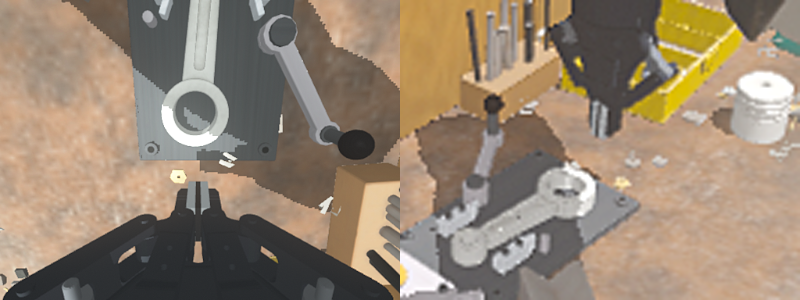

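The scene picture puts the shut tips at about px (293,162). The reported TCP projects to row 168, and row 163 would be 15 mm higher. So the real tips are about 18 mm above the reported TCP, and a few mm more when slightly open. I'll command z about -0.008 and watch the force.

apply_moves:
  moves:
    - [[-0.001,-0.002,0.01,0,0,0,0.53],[-0.001,0,0.01,0,0,0,0.53],[0,0,0.008,0,0,0,0.53],[0,0,0.005,0,0,0,0.53],[0,0,0.003,0,0,0,0.53],[0,0,0,0,0,0,0.53]]

```text
time: 7.25
eef_pos: [0.4736, -0.1328, -0.0059]
tcp_rot: [0.724, 0.689, -0.0, 0.001]
contact_force: [-0.6, 0.8, 0.7]
opening: 0.232
```

```bash
python3 -c "
from h import *
goto(-.192,.012,-.008)"
```

```text
tcp jig [-189.4   13.3] z -0.0059 shift [-0.0026  0.0013  0.0021] turn [0.06 0.07 0.15] F [-0.6  0.8  0.7] open 0.232 t 7.25
```

apply_moves:
  moves:
    - [[0.003,0.001,0.001,0,0,0,0.53],[0.004,0,0.001,0,0,0,0.53],[0.004,0,0,0,0,0,0.53],[0.004,0,0,0,0,0,0.53],[0.004,0,0,0,0,0,0.53],[0.004,0,0,0,0,0,0.53],[0.003,0,0,0,0,0,0.53]]

```text
time: 7.95
eef_pos: [0.477, -0.1053, -0.0071]
tcp_rot: [0.724, 0.689, 0.0, 0.002]
contact_force: [0.0, -0.4, -1.0]
opening: 0.236
```

```bash
cat >> h.py <<'E'
def rod(f):
    im,c=snap('wrist',f);im2,t=snap('top','t'+f)
    pickle.dump(c,open('pics/'+f+'.pkl','wb'))
E
python3 -c "
from h import *
goto(-.125,.002,-.007)
rod('w6.png')
cv2.imwrite('pics/w6b.png',cv2.resize(cv2.imread('pics/w6.png'),(800,600),interpolation=cv2.INTER_CUBIC))"
```

```text
tcp jig [-161.8   11.3] z -0.0071 shift [ 0.0368  0.0094 -0.0001] turn [0.19 0.15 0.17] F [ 0.  -0.4 -1. ] open 0.236 t 7.95
```

View pics/w6b.png

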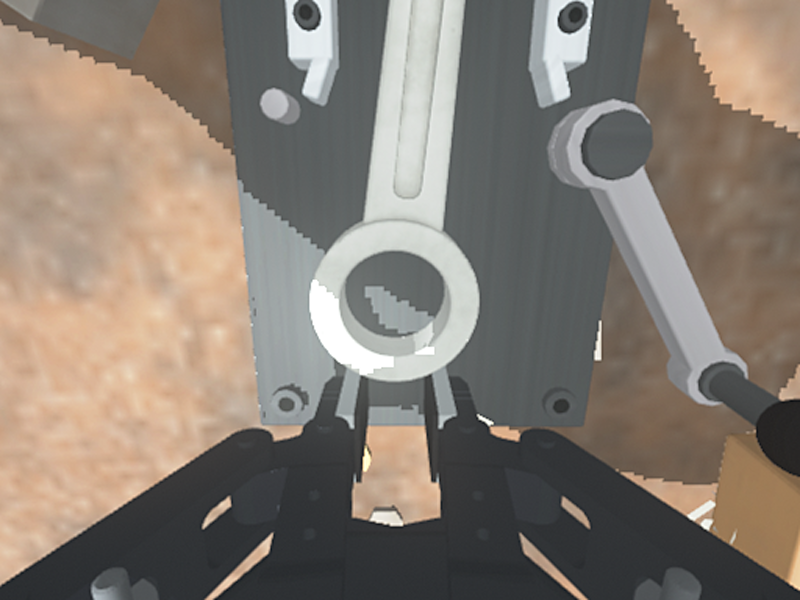

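The rod's rear rim now hides the fingertips at about rows 365–380, so the fingers are at rod height and in contact. The eye is centred at (395,300) between them. I'm continuing the push.

apply_moves:
  moves:
    - [[0.004,0.001,0,0,0,0,0.53],[0.004,0.001,0,0,0,0,0.53],[0.004,0.001,0,0,0,0,0.53],[0.004,0.0015,0,0,0,0,0.53],[0.004,0.0015,0,0,0,0,0.53],[0.004,0.001,0,0,0,0,0.53],[0.002,0,0,0,0,0,0.53]]

```text
time: 8.75
eef_pos: [0.4862, -0.0779, -0.0071]
tcp_rot: [0.724, 0.689, 0.0, 0.002]
contact_force: [-0.5, -1.0, 0.0]
opening: 0.235
```

```bash
python3 -c "
from h import *
goto(-.11,.0,-.007)
rod('w7.png')
cv2.imwrite('pics/w7b.png',cv2.resize(cv2.imread('pics/w7.png'),(800,600),interpolation=cv2.INTER_CUBIC))"
```

```text
tcp jig [-134.     3.5] z -0.0071 shift [ 0.0239  0.0036 -0.0001] turn [0.2  0.17 0.17] F [-0.5 -1.   0. ] open 0.235 t 8.75
```

View pics/w7b.png

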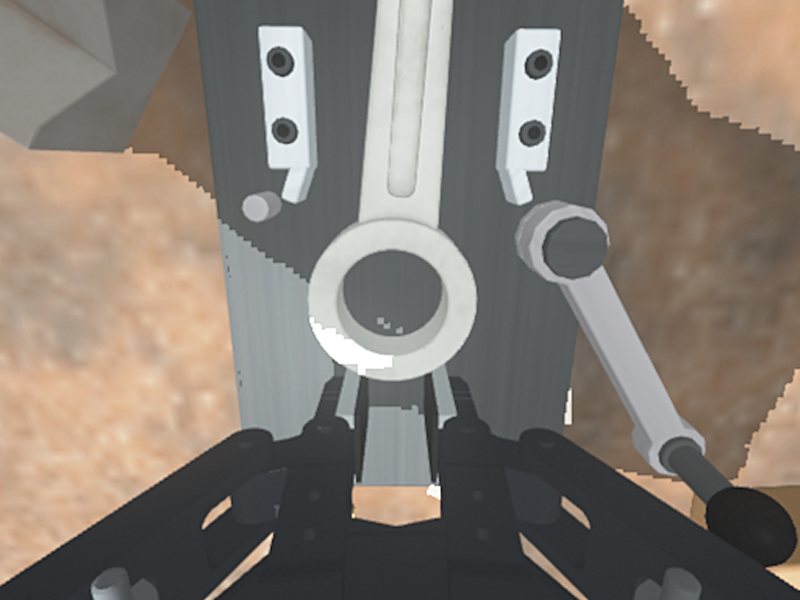

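The rod is moving with the fingers. Its eye is at (392,300), the rod is nearly straight, and the cheek mouth (285–530, row 195) is ahead and about centred near column 407.

```bash
python3 -c "
from h import *
c=pickle.load(open('pics/w7.png.pkl','rb'))
for k,(u,v,z) in dict(big=(392,300,.028),shank=(409,60,.026),pin=(258,204,.026),cl=(292,187,.024),cr=(516,187,.024),ch=(280,61,.024),cg=(539,62,.024),piv=(568,240,.03)).items():
  p=ray(c,u*.64,v*.64,z);print(k,(JI(p)*1000).round(1))
"
```

```text
big [-97.1   4.4]
shank [-31.2  -0. ]
pin [-68.6  43.3]
cl [-63.9  33.6]
cr [-63.8 -31.7]
ch [-31.2  34.6]
cg [-31.1 -35.1]
piv [-78.2 -46.3]
```

apply_moves:
  moves:
    - [[0.004,0.001,0,0,0,0,0.53],[0.004,0.001,0,0,0,0,0.53],[0.004,0.001,0,0,0,0,0.53],[0.004,0.0008,0,0,0,0,0.53],[0.004,0,0,0,0,0,0.53],[0.004,0,0,0,0,0,0.53],[0.004,0,0,0,0,0,0.53],[0.002,0,0,0,0,0,0.53]]

```text
time: 9.65
eef_pos: [0.4918, -0.046, -0.0071]
tcp_rot: [0.724, 0.689, 0.0, 0.002]
contact_force: [-0.3, -0.9, -0.2]
opening: 0.233
```

```bash
python3 -c "
from h import *
goto(-.082,.0,-.007)"
```

```text
tcp jig [-101.8   -0.4] z -0.0071 shift [ 0.0198 -0.0004 -0.0001] turn [0.2  0.18 0.15] F [-0.3 -0.9 -0.2] open 0.233 t 9.65
```

apply_moves:
  moves:
    - [[0.003,-0.0005,0,0,0,0,0.53],[0.003,0,0,0,0,0,0.53],[0.003,0,0,0,0,0,0.53],[0.002,0,0,0,0,0,0.53],[0,0,0,0,0,0,0.53]]

```text
time: 10.15
eef_pos: [0.4918, -0.0339, -0.0071]
tcp_rot: [0.724, 0.689, -0.0, 0.002]
contact_force: [0.1, -0.9, -0.5]
opening: 0.232
```

```bash
python3 -c "
from h import *
goto(-.082,.0,-.007)
rod('w8.png')
cv2.imwrite('pics/w8b.png',cv2.resize(cv2.imread('pics/w8.png'),(800,600),interpolation=cv2.INTER_CUBIC))"
```

```text
tcp jig [-89.7   0.3] z -0.0071 shift [ 0.0077  0.0003 -0.0001] turn [0.2  0.2  0.18] F [ 0.1 -0.9 -0.5] open 0.232 t 10.15
```

View pics/w8b.png

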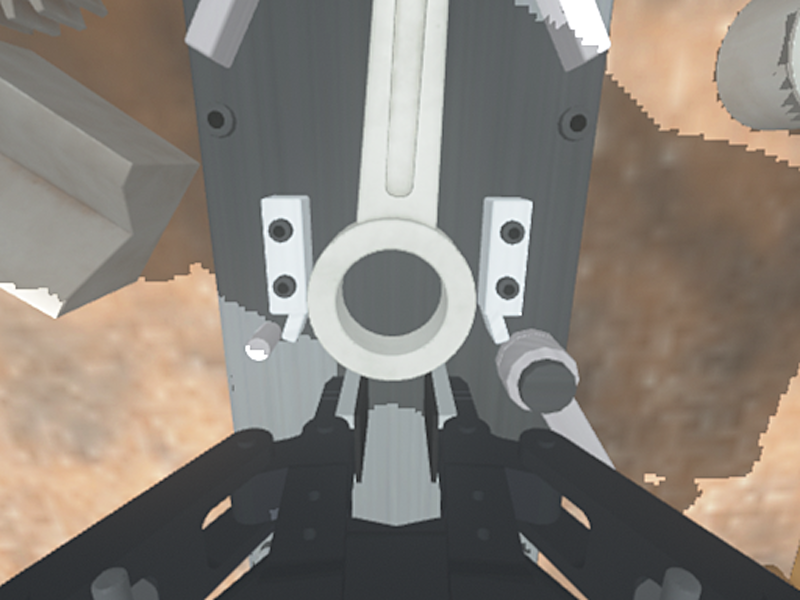

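The big eye at (391,300) has entered between the cheeks (inner faces at about columns 310 and 480). I'll make the last millimetres in small steps, watching the force.

apply_moves:
  moves:
    - [[0.002,0,0,0,0,0,0.53],[0.002,0,0,0,0,0,0.53],[0.001,0,0,0,0,0,0.53],[0,0,0,0,0,0,0.53]]

```text
time: 10.65
eef_pos: [0.4921, -0.0291, -0.0071]
tcp_rot: [0.724, 0.689, -0.0, 0.003]
contact_force: [0.7, -0.9, -0.6]
opening: 0.239
```

apply_moves:
  moves:
    - [[0.0015,0,0,0,0,0,0.53],[0.001,0,0,0,0,0,0.53]]

```text
time: 10.85
eef_pos: [0.4923, -0.0266, -0.007]
tcp_rot: [0.725, 0.689, -0.0, 0.003]
contact_force: [-0.3, -1.0, 0.4]
opening: 0.236
```

apply_moves:
  moves:
    - [[0.0015,0,0,0,0,0,0.53],[0.001,0,0,0,0,0,0.53]]

```text
time: 11.05
eef_pos: [0.4927, -0.0251, -0.0069]
tcp_rot: [0.724, 0.69, -0.001, 0.004]
contact_force: [-1.2, -7.5, -0.1]
opening: 0.237
```

The push met 7.5 N of resistance at TCP jig x ≈ -81, and I predicted -82 for home. One more nudge to confirm it is seated.

apply_moves:
  moves:
    - [[0.001,0,0,0,0,0,0.53],[0.001,0,0,0,0,0,0.53]]

```text
time: 11.25
eef_pos: [0.4927, -0.0253, -0.0069]
tcp_rot: [0.723, 0.691, -0.003, 0.006]
contact_force: [-1.0, -6.0, -1.1]
opening: 0.233
```

```bash
python3 -c "
from h import *
goto(-.082,.0,-.007)
rod('w9.png')
im=cv2.imread('pics/w9.png');c=pickle.load(open('pics/w9.png.pkl','rb'))
# big-eye hole: ellipse of dark bore / bright rod rim
def X(x,y,z):return proj(c,[*J(x,y),z])
print('expected home big',X(-.045,0,.028),'rear',X(-.071,0,.028))
g=cv2.cvtColor(im,cv2.COLOR_BGR2GRAY);k=(g<120).astype('uint8');n,l,s,ce=cv2.connectedComponentsWithStats(k)
e=X(-.045,0,.028)
for i in range(1,n):
  if s[i,4]>800 and np.hypot(*(ce[i]-e))<40: print(s[i],ce[i],JI(ray(c,*ce[i],.02))*1000)
cv2.imwrite('pics/w9b.png',cv2.resize(im,(800,600),interpolation=cv2.INTER_CUBIC))"
```

```text
tcp jig [-81.1  -0.2] z -0.0069 shift [-0.0009 -0.0002  0.0001] turn [0.23 0.69 0.45] F [-1.  -6.  -1.1] open 0.233 t 11.25
expected home big [252.76555476 194.36812912] rear [252.38034416 243.17008438]
[ 218  161   63   54 2672] [248.54453593 186.87275449] [-43.68989782   2.10592973]
```

View pics/w9b.png

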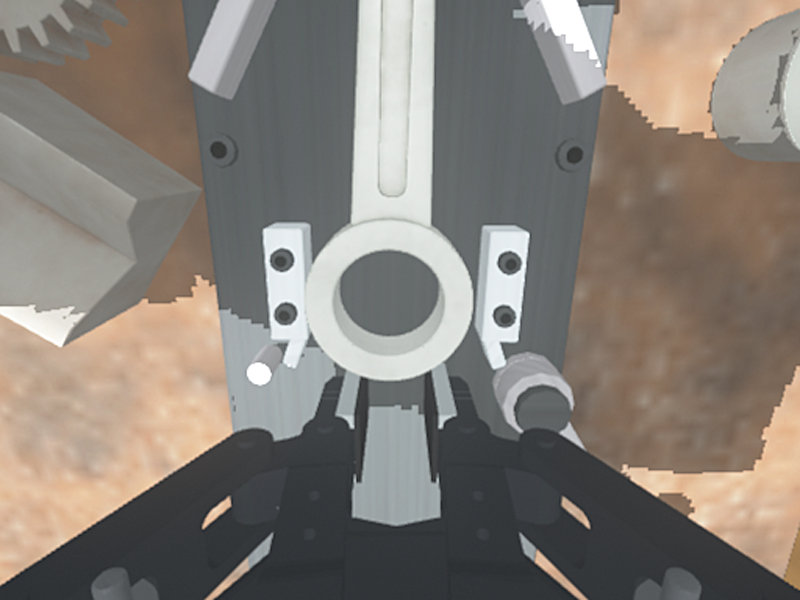

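apply_moves:
  moves:
    - [[0.0015,0.0015,0,0,0,0,0.53],[0.002,0.001,0,0,0,0,0.53],[0.002,0,0,0,0,0,0.53]]

```text
time: 11.65
eef_pos: [0.4948, -0.0255, -0.0068]
tcp_rot: [0.72, 0.694, -0.008, 0.009]
contact_force: [-2.0, -9.7, -0.3]
opening: 0.233
```

```bash
python3 -c "
from h import *
goto(-.082,.0,-.007)"
```

```text
tcp jig [-81.2  -2.3] z -0.0068 shift [-0.0008 -0.0023  0.0003] turn [0.1  1.39 0.9 ] F [-2.  -9.7 -0.3] open 0.233 t 11.65
```

The stop is firm, with 10 N and no further advance, so the rod is home. Before approaching the knob I'll back off and check the clearances to the wall and the tool holder.

apply_moves:
  moves:
    - [[-0.004,0,0,0,0,0,0.53],[-0.008,0,0,0,1,0.5,0.53],[-0.01,0,0,0,0,0,0.53],[-0.01,0,-0.01,0,0,0,0.53],[0,0,-0.03,0,0,0,0.53],[0,0,-0.03,0,0,0,0.53],[0,0,-0.03,0,0,0,0.53],[0,0,-0.03,0,0,0,0.53],[0,0,0,0,0,0,0.53]]

```text
time: 12.55
eef_pos: [0.4923, -0.059, 0.1306]
tcp_rot: [0.724, 0.689, -0.001, 0.001]
contact_force: [-0.1, -0.2, 0.0]
opening: 0.234
```

```bash
python3 -c "
from h import *
goto(-.15,-.08,.12)
c=pickle.load(open('w1.pkl','rb'));t=ctrl.get_calibration('top')
for k,(u,v,z) in dict(wall=(585,150,0),wall2=(615,330,0),hold1=(523,292,.05),hold2=(577,292,.05),tool=(562,300,.1)).items():
  p=ray(c,u*.64,v*.64,z);print(k,p.round(3),(JI(p)*1000).round(1))
for k,(u,v,z) in dict(wall=(500,168,0),hold=(543,203,.0),htop=(543,165,.05),tool=(550,150,.1)).items():
  p=ray(t,u*.64,v*.64,z);print(k,p.round(3),(JI(p)*1000).round(1))
rod('w10.png')
cv2.imwrite('pics/w10b.png',cv2.resize(cv2.imread('pics/w10.png'),(800,600),interpolation=cv2.INTER_CUBIC))"
```

```text
tcp jig [-114.8   -1.6] z 0.1306 shift [-0.0354  0.0783  0.0107] turn [-0.01  0.12  0.15] F [-0.1 -0.2  0. ] open 0.234 t 12.55
wall [0.67  0.003 0.   ] [ -43.4 -176.3]
wall2 [ 0.721 -0.193 -0.   ] [-236.6 -236.6]
hold1 [ 0.6  -0.13  0.05] [-180.4 -113.1]
hold2 [ 0.654 -0.132  0.05 ] [-179.5 -166.6]
tool [ 0.621 -0.125  0.1  ] [-173.9 -133.4]
wall [ 0.666 -0.085  0.   ] [-131.4 -176.4]
hold [ 0.611 -0.144  0.   ] [-193.4 -124.5]
htop [ 0.649 -0.138  0.05 ] [-185.  -162.6]
tool [ 0.651 -0.138  0.1  ] [-185.4 -163.8]
```

View pics/w10b.png

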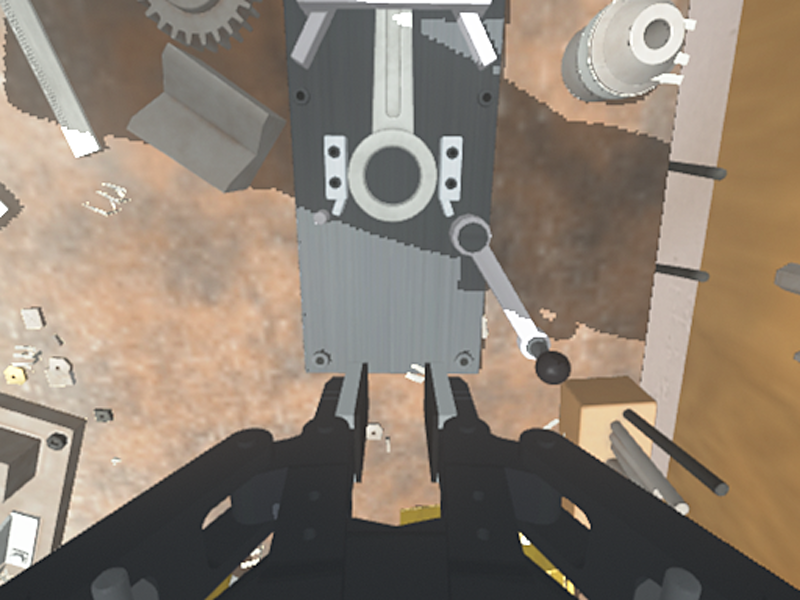

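The rod sits between the cheeks with its eye at (392,174). The knob is at (552,367) and the holder's front face is near (560–655,385). The wall is at jig y ≈ -176, so I'll straddle the knob with the jaws about 40 mm open rather than reach behind it.

```bash
python3 -c "
from h import *
c=pickle.load(open('pics/w10.png.pkl','rb'))
for k,(u,v,z) in dict(knob=(552,367,.059),big=(392,174,.026),piv=(471,234,.03)).items():
  p=ray(c,u*.64,v*.64,z);print(k,(JI(p)*1000).round(1))
goto(-.144,-.094,.13)"
```

```text
knob [-152.  -94.]
big [-44.1   0.2]
piv [-78.5 -47.2]
tcp jig [-114.     1.2] z 0.1263 shift [-0.0302  0.0951 -0.0044] turn [-0.43  0.01  0.15] F [ 0.3 -0.4 -0.4] open 0.238 t 12.65
```

apply_moves:
  moves:
    - [[-0.005,0.015,0,0,0,0,0.06],[-0.007,0.02,0,0,0,0,0.06],[-0.007,0.02,0,0,0,0,0.06],[-0.007,0.02,0,0,0,0,0.06],[-0.003,0.015,0,0,0,0,0.06],[0,0,0,0,0,0,0.06],[0,0,0,0,0,0,0.06]]

```text
time: 13.35
eef_pos: [0.5715, -0.0902, 0.1117]
tcp_rot: [0.725, 0.689, -0.008, -0.014]
contact_force: [-0.8, 0.3, 0.1]
opening: 0.467
```

```bash
python3 -c "
from h import *
goto(-.144,-.094,.012)
rod('w11.png')
c=pickle.load(open('pics/w11.png.pkl','rb'))
im=cv2.imread('pics/w11.png');e=proj(c,[*J(-.150,-.094),.059]);print(e)
k=(im.max(2)<45).astype('uint8');u,v=e.astype(int)
cv2.imwrite('pics/w11b.png',cv2.resize(im,(800,600),interpolation=cv2.INTER_CUBIC))"
```

```text
tcp jig [-141.8  -82.3] z 0.1117 shift [-0.003   0.0148  0.0992] turn [-1.79 -0.42  0.11] F [-0.8  0.3  0.1] open 0.467 t 13.35
[268.86972212 213.52712721]
```

There are no more pictures to view, so I go on by numbers. The big eye measures jig (-44,0), which is home, and the knob (-151,-94).

apply_moves:
  moves:
    - [[-0.002,0.008,0,-1.8,-0.4,0,0.06],[-0.001,0.005,0,0,0,0,0.06],[0,0,0,0,0,0,0.06]]

```text
time: 13.75
eef_pos: [0.5823, -0.0928, 0.1113]
tcp_rot: [0.725, 0.689, -0.0, -0.001]
contact_force: [-0.0, -0.5, 0.1]
opening: 0.469
```

```bash
python3 -c "
from h import *
goto(-.144,-.094,.012)"
```

```text
tcp jig [-143.9  -93.2] z 0.1113 shift [-0.0002  0.0009  0.0993] turn [-0.05 -0.04  0.13] F [-0.  -0.5  0.1] open 0.469 t 13.75
```

apply_moves:
  moves:
    - [[0,0,0.012,0,0,0,0.06],[0,0,0.012,0,0,0,0.06],[0,0,0.012,0,0,0,0.06],[0,0,0.008,0,0,0,0.06],[0,0,0,0,0,0,0.06]]

```text
time: 14.25
eef_pos: [0.5804, -0.0921, 0.0623]
tcp_rot: [0.724, 0.689, -0.001, -0.002]
contact_force: [0.5, 0.6, 0.1]
opening: 0.471
```

```bash
python3 -c "
from h import *
goto(-.144,-.094,.012)"
```

```text
tcp jig [-143.2  -91.3] z 0.0623 shift [-0.0009  0.0029  0.0503] turn [-0.25 -0.1   0.15] F [0.5 0.6 0.1] open 0.471 t 14.25
```

apply_moves:
  moves:
    - [[0,0.003,0.008,-0.2,0,0,0.06],[0,0,0.012,0,0,0,0.06],[0,0,0.012,0,0,0,0.06],[0,0,0.01,0,0,0,0.06],[0,0,0.004,0,0,0,0.06],[0,0,0,0,0,0,0.06]]

```text
time: 14.85
eef_pos: [0.5834, -0.0921, 0.0114]
tcp_rot: [0.724, 0.689, 0.0, -0.001]
contact_force: [0.1, 0.6, -0.4]
opening: 0.47
```

```bash
python3 -c "
from h import *
goto(-.144,-.094,.012)"
```

```text
tcp jig [-143.   -94.3] z 0.0114 shift [-0.001  -0.0003 -0.0006] turn [-0.1  -0.12  0.15] F [ 0.1  0.6 -0.4] open 0.47 t 14.85
```

apply_moves:
  moves:
    - [[-0.002,-0.004,0,0,0,0,0.06],[-0.002,-0.005,0,0,0,0,0.06],[-0.002,-0.005,0,0,0,0,0.06],[-0.002,-0.005,0,0,0,0,0.06],[-0.002,-0.005,0,0,0,0,0.06],[-0.002,-0.005,0,0,0,0,0.06],[-0.002,-0.004,0,0,0,0,0.06]]

```text
time: 15.55
eef_pos: [0.5504, -0.1069, 0.0139]
tcp_rot: [0.725, 0.689, 0.002, 0.003]
contact_force: [1.8, 0.2, -1.0]
opening: 0.474
```

```bash
cat >> h.py <<'E'
def knob(f):
    rod(f);c=pickle.load(open('pics/'+f+'.pkl','rb'));t=ctrl.get_calibration('top');im=cv2.imread('pics/t'+f)
    k=(im.max(2)<50).astype('uint8')
    n,l,s,ce=cv2.connectedComponentsWithStats(k)
    for i in range(1,n):
        if 15<s[i,4]<400: print('dark',s[i,4],ce[i].round(1),(JI(ray(t,*ce[i],.06))*1000).round(1))
E
python3 -c "
from h import *
goto(-.162,-.038,.012);knob('k1.png')"
```

```text
tcp jig [-159.6  -62.1] z 0.0139 shift [-0.0024 -0.0242  0.0017] turn [0.42 0.05 0.13] F [ 1.8  0.2 -1. ] open 0.474 t 15.55
dark 38 [96.9  7.8] [ 381.7 -383.2]
dark 77 [123.7   8.8] [ 319.7 -381. ]
dark 188 [318.  18.] [-119.3 -361.6]
dark 86 [348.9  14.1] [-187.3 -371.7]
dark 26 [164.5  14.8] [ 225.1 -366.8]
dark 20 [331.9 127.8] [-150.3 -109.1]
dark 32 [311.9 148.9] [-108.9  -62.3]
dark 16 [485.2 255.6] [-450.5  147.1]
```

A contact force of +1.8 N along world x shows the knob is being pushed. Continuing along the arc.

apply_moves:
  moves:
    - [[-0.001,-0.005,0,0.4,0,0,0.06],[-0.001,-0.005,0,0,0,0,0.06],[0,-0.005,0,0,0,0,0.06],[0,-0.005,0,0,0,0,0.06],[0,-0.005,0,0,0,0,0.06],[0,-0.005,0,0,0,0,0.06],[0,-0.005,0,0,0,0,0.06],[0.001,-0.005,0,0,0,0,0.06],[0.002,-0.004,0,0,0,0,0.06]]

```text
time: 16.55
eef_pos: [0.5041, -0.1046, 0.0148]
tcp_rot: [0.725, 0.689, -0.0, 0.002]
contact_force: [1.1, -1.6, 0.8]
opening: 0.47
```

```bash
python3 -c "
from h import *
goto(-.150,.008,.012);rod('k2.png')"
```

```text
tcp jig [-159.7  -15.7] z 0.0148 shift [ 0.0097 -0.0237  0.0028] turn [0.12 0.16 0.13] F [ 1.1 -1.6  0.8] open 0.47 t 16.55
```

apply_moves:
  moves:
    - [[0.002,-0.005,0,0,0,0,0.06],[0.002,-0.005,0,0,0,0,0.06],[0.002,-0.005,0,0,0,0,0.06],[0.002,-0.005,0,0,0,0,0.06],[0.002,-0.003,0,0,0,0,0.06],[0,0,0,0,0,0,0.06]]

```text
time: 17.25
eef_pos: [0.4793, -0.0917, 0.0147]
tcp_rot: [0.724, 0.689, -0.0, 0.001]
contact_force: [1.7, -0.1, 0.1]
opening: 0.47
```

```bash
python3 -c "
from h import *
goto(-.150,.008,.012)"
```

```text
tcp jig [-148.1    9.7] z 0.0147 shift [-0.0019  0.0017  0.0027] turn [0.07 0.12 0.17] F [ 1.7 -0.1  0.1] open 0.47 t 17.25
```

apply_moves:
  moves:
    - [[0,0.004,0,0,0,0,0.06],[0,0,-0.012,0,0,0,0.06],[0,0,-0.015,0,0,0,0.06],[0,0,-0.02,0,0,0,0.06],[0,0,-0.015,0,0,0,0.06],[-0.01,0,0,0,0,0,0.06],[-0.015,0,0,0,0,0,0.06],[-0.015,0,0,0,0,0,1],[-0.01,0,0,0,0,0,1],[0,0,0,0,0,0,1],[0,0,0,0,0,0,1]]

```text
time: 18.35
eef_pos: [0.4775, -0.145, 0.0778]
tcp_rot: [0.725, 0.689, -0.003, -0.005]
contact_force: [-0.5, -0.1, -0.2]
opening: -0.0
```

```bash
python3 -c "
from h import *
goto(-.192,.005,.018);rod('k3.png');c=pickle.load(open('pics/k3.png.pkl','rb'))
im=cv2.imread('pics/k3.png');k=(im.max(2)<60).astype('uint8');n,l,s,ce=cv2.connectedComponentsWithStats(k)
print('exp',proj(c,[*J(-.149,0),.059]))
for i in range(1,n):
  if s[i,4]>60: print(s[i],ce[i].round(1),(JI(ray(c,*ce[i],.059))*1000).round(1))
"
```

```text
tcp jig [-201.5    8.7] z 0.0778 shift [0.0093 0.0044 0.0597] turn [-0.59 -0.14  0.14] F [-0.5 -0.1 -0.2] open -0.0 t 18.35
exp [266.59627797 144.06559748]
[253 133  30  30 699] [267.9 147.4] [-151.1   -0.9]
[469 199  43  21 180] [495.5 208.6] [-192.3 -157.1]
[    1   233   506   151 34659] [257.4 337.4] [-303.7    4.9]
[440 272  72  83 710] [490.4 323.6] [-288.  -177.5]
```

The blob detection puts the knob at jig (-151,-1), as expected (q≈1.0). Lowering behind it with the fingers shut.

apply_moves:
  moves:
    - [[0.003,0,0.012,-0.6,0,0,1],[0,0,0.015,0,0,0,1],[0,0,0.015,0,0,0,1],[0,0,0.012,0,0,0,1],[0,0,0.003,0,0,0,1],[0,0,0,0,0,0,1]]

```text
time: 19.05
eef_pos: [0.4782, -0.1391, 0.0189]
tcp_rot: [0.723, 0.691, 0.001, -0.0]
contact_force: [-0.5, -0.3, 1.0]
opening: -0.0
```

```bash
python3 -c "
from h import *
goto(-.172,.008,.018)"
```

```text
tcp jig [-195.5    8.3] z 0.0189 shift [0.0235 0.0005 0.001 ] turn [ 0.07 -0.15  0.39] F [-0.5 -0.3  1. ] open -0.0 t 19.05
```

apply_moves:
  moves:
    - [[0.005,0,0,0,0,0,1],[0.005,0,0,0,0,0,1],[0.005,0,0,0,0,0,1],[0.005,-0.001,0,0,0,0,1],[0.004,-0.003,0,0,0,0,1],[0.004,-0.003,0,0,0,0,1],[0.004,-0.003,0,0,0,0,1],[0.004,-0.003,0,0,0,0,1]]

```text
time: 19.85
eef_pos: [0.4658, -0.1039, 0.0214]
tcp_rot: [0.721, 0.693, -0.003, 0.003]
contact_force: [-2.7, -4.7, -0.1]
opening: -0.0
```

```bash
python3 -c "
from h import *
goto(-.148,.023,.018)"
```

```text
tcp jig [-161.    22.6] z 0.0214 shift [ 0.013  -0.0003  0.0033] turn [0.01 0.46 0.73] F [-2.7 -4.7 -0.1] open -0.0 t 19.85
```

apply_moves:
  moves:
    - [[0.004,0,0.001,0,0.4,0.7,1],[0.005,0,0,0,0,0,1],[0.005,-0.001,0,0,0,0,1],[0.005,-0.001,0,0,0,0,1],[0.005,-0.001,0,0,0,0,1],[0.004,-0.001,0,0,0,0,1]]

```text
time: 20.45
eef_pos: [0.4494, -0.0847, 0.0214]
tcp_rot: [0.72, 0.694, -0.02, -0.004]
contact_force: [-3.9, -3.6, 2.9]
opening: -0.004
```

```bash
python3 -c "
from h import *
goto(-.117,.033,.018)"
```

```text
tcp jig [-142.6   39.9] z 0.0214 shift [0.0256 0.0074 0.0025] turn [-1.88  1.39  0.88] F [-3.9 -3.6  2.9] open -0.004 t 20.45
```

The fingers are drifting toward +y under the knob's friction and are near the edge of contact. I'll back off slightly, re-centre and straighten.

apply_moves:
  moves:
    - [[-0.005,0,0,-1.5,1.2,0.8,1],[-0.003,0.004,0,0,0,0,1],[0,0.006,0,0,0,0,1],[0,0.004,0,0,0,0,1],[0,0,0,0,0,0,1]]

```text
time: 20.95
eef_pos: [0.4636, -0.0926, 0.0219]
tcp_rot: [0.725, 0.689, -0.003, -0.001]
contact_force: [0.5, -0.0, 0.3]
opening: -0.003
```

```bash
cat >> h.py <<'E'
def kn(f):
    rod(f);c=pickle.load(open('pics/'+f+'.pkl','rb'))
    im=cv2.imread('pics/'+f);k=(im.max(2)<60).astype('uint8');n,l,s,ce=cv2.connectedComponentsWithStats(k)
    for i in range(1,n):
        if s[i,4]>60: print(s[i],ce[i].round(1),(JI(ray(c,*ce[i],.059))*1000).round(1))
E
python3 -c "
from h import *
goto(-.142,.028,.018);kn('k4.png')"
```

```text
tcp jig [-149.8   25.3] z 0.0219 shift [ 0.0078 -0.0027  0.0039] turn [-0.36  0.17  0.06] F [ 0.5 -0.   0.3] open -0.003 t 20.95
[233 197  41  40 916] [255.1 216.6] [-124.6   23.8]
[251 237   6  37 155] [253.  252.8] [-144.2   24.8]
[    4   256   499   128 29188] [258.1 342.6] [-201.1   21.8]
```

apply_moves:
  moves:
    - [[0.004,0,0.002,0,0,0,1],[0.004,0,0.001,0,0,0,1],[0.004,0.0005,0,0,0,0,1],[0.004,0.0005,0,0,0,0,1],[0.004,0.0005,0,0,0,0,1]]

```text
time: 21.55
eef_pos: [0.4638, -0.0718, 0.0177]
tcp_rot: [0.724, 0.69, -0.006, -0.002]
contact_force: [-1.4, -2.2, 0.7]
opening: -0.001
```

```bash
python3 -c "
from h import *
goto(-.117,.033,.018)"
```

```text
tcp jig [-129.1   26.2] z 0.0177 shift [ 0.0121 -0.0068 -0.0003] turn [-0.68  0.3   0.19] F [-1.4 -2.2  0.7] open -0.001 t 21.55
```

Good. Continuing in the same way.

apply_moves:
  moves:
    - [[0.004,-0.001,0,-0.5,0.3,0,1],[0.004,-0.001,0,0,0,0,1],[0.004,0,0,0,0,0,1],[0.004,0,0,0,0,0,1]]

```text
time: 21.95
eef_pos: [0.4625, -0.0539, 0.0177]
tcp_rot: [0.724, 0.69, -0.0, -0.001]
contact_force: [-1.0, -1.3, 0.2]
opening: -0.0
```

```bash
python3 -c "
from h import *
goto(-.1,.035,.018)"
```

```text
tcp jig [-111.2   28.4] z 0.0177 shift [ 0.0112 -0.0065 -0.0003] turn [-0.1  -0.06  0.18] F [-1.  -1.3  0.2] open -0.0 t 21.95
```

apply_moves:
  moves:
    - [[0.003,-0.001,0,0,0,0,1],[0.003,-0.001,0,0,0,0,1],[0.002,0,0,0,0,0,1]]

```text
time: 22.25
eef_pos: [0.4615, -0.0446, 0.0178]
tcp_rot: [0.724, 0.689, 0.001, -0.0]
contact_force: [-1.2, -1.8, -1.0]
opening: -0.0
```

apply_moves:
  moves:
    - [[0.002,0,0,0,0,0,1],[0.001,0,0,0,0,0,1]]

```text
time: 22.45
eef_pos: [0.4615, -0.0427, 0.0178]
tcp_rot: [0.723, 0.69, -0.001, 0.001]
contact_force: [-0.6, -8.2, -1.0]
opening: -0.003
```

```bash
python3 -c "
from h import *
goto(-.1,.035,.018);kn('k5.png')"
```

```text
tcp jig [-100.1   30. ] z 0.0178 shift [ 0.0001 -0.005  -0.0002] turn [-0.01  0.14  0.34] F [-0.6 -8.2 -1. ] open -0.003 t 22.45
[    4   209   499   175 32081] [255.5 336.1] [-142.9   28.2]
```

Resistance of 8 N came at TCP x = -100, the predicted shut position. One more press, then retreat and measure.

apply_moves:
  moves:
    - [[0.002,0,0,0,0,0,1],[0.002,0,0,0,0,0,1]]

```text
time: 22.75
eef_pos: [0.4616, -0.0428, 0.018]
tcp_rot: [0.722, 0.692, -0.004, 0.004]
contact_force: [-1.7, -10.7, -1.2]
opening: -0.003
```

apply_moves:
  moves:
    - [[-0.004,0,0,0,0,0,1],[-0.01,0,0,0,0,0,1],[-0.015,0,0,0,0,0,1],[-0.015,0,-0.01,0,0,0,1],[-0.01,0,-0.02,0,0,0,1],[0,0,-0.03,0,0,0,1],[0,0,-0.03,0,0,0,1],[0,0,-0.03,0,0,0,1],[0,0,0,0,0,0,1],[0,0,0,0,0,0,1]]

```text
time: 23.75
eef_pos: [0.4592, -0.0986, 0.1423]
tcp_rot: [0.724, 0.69, -0.001, 0.001]
contact_force: [-0.4, -0.3, -0.4]
opening: 0.0
```

```bash
python3 -c "
from h import *
goto(-.1,.035,.018);kn('k6.png')
im=cv2.imread('pics/k6.png');c=pickle.load(open('pics/k6.png.pkl','rb'))
def X(x,y,z):return proj(c,[*J(x,y),z])
for nm,p in dict(big=(-.045,0,.028),knob=(-.079,.037,.059),small=(.07,0,.028),bush=(.07,0,.046)).items():print(nm,X(*p).round(1))
# bore of big eye: dark region inside the bright ring
e=X(-.045,0,.02);g=cv2.cvtColor(im,cv2.COLOR_BGR2GRAY);n,l,s,ce=cv2.connectedComponentsWithStats((g<130).astype('uint8'))
for i in range(1,n):
  if s[i,4]>150 and np.hypot(*(ce[i]-e))<60: print('bore?',s[i],ce[i].round(1),(JI(ray(c,*ce[i],.022))*1000).round(1))
# bystanders: difference of top images now / first
a=cv2.imread('pics/t1.png');b=cv2.imread('pics/tk6.png');t=ctrl.get_calibration('top');d=cv2.absdiff(a,b).max(2)
for nm,p in dict(gear=(.3922,.1156,.02),vee=(.3909,.0421,.03),chuck=(.6169,.065,.04)).items():
  u,v=proj(t,p).astype(int);q=d[v-14:v+14,u-14:u+14];print(nm,'frac changed',(q>40).mean())
"
```

```text
tcp jig [-156.    29.5] z 0.1423 shift [ 0.0564 -0.0053  0.1242] turn [-0.    0.15  0.25] F [-0.4 -0.3 -0.4] open 0.0 t 23.75
[459  68  27   8  91] [470.6  71.4] [ -53.2 -146.3]
[232  93  23  24 439] [243.6 104.6] [-79.6  37.3]
[430 221  75  38 355] [474.  241.9] [-205.8 -185.7]
[    4   233   499   151 35411] [259.1 336.3] [-321.1   21.8]
big [285.7  64.6]
knob [243.9 103.9]
small [291.5 -95.9]
bush [ 294.8 -112.9]
bore? [ 267   47   35   38 1042] [284.1  65.9] [-45.4   0.9]
gear frac changed 0.06887755102040816
vee frac changed 0.030612244897959183
chuck frac changed 0.0012755102040816326
```

The knob measures jig (-79.6, 37.3), against (-79, 37) when shut. The big-eye bore measures (-45.4, 0.9), against (-45, 0) at home. The bystanders look unchanged and the hand is clear, so I'm handing in.

```bash
python3 -c "
from h import *
print(ctrl.sign_off())"
```

```text
the job is handed in; nothing more can be done
None
```

I pushed the rod flat along the plate and under the bridge with two slightly opened fingertips until it stopped firmly in the vee. I then swung the latch shut by its knob, took the hand clear and handed in at about 24 s. No verdict was reported.

**Last checks, within the 2 mm camera calibration:**

| Item | Measured (jig x, y, mm) | Target | Other evidence |
|---|---|---|---|
| Rod big eye | (-45.4, 0.9) | (-45, 0) | Firm stop at about 10 N when pushed, no further advance |
| Latch knob | (-79.6, 37.3) | (-79, 37) when shut | Firm stop at about 11 N |

- **Contact:** wrist force was about zero after retreating. Pushes on the rod read about 10 N at most.
- **Bystanders:** comparing top-camera pictures before and after, the chuck changed by under 1% of its patch, the vee block by 3% and the gear by 7%. I took this as lighting rather than movement and did not measure their positions separately.
- **Small eye:** it is hidden under the bridge, so I judged its seat from the big eye's position and the firm stop, not by sight.

**What went wrong on the way:**
- The real fingertips stood about 18 mm above the reported tool point, so my first push passed over the rod without touching it. I saw this in the wrist picture, backed off and lowered the hand.
- While pushing the knob, the fingers drifted sideways once and I re-centred them.
- The 12-picture limit ran out before the latch work, so those checks were by numbers only.

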